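Swing the dishwasher filter over the drip tray

TASK

The rinsed dishwasher filter hangs from the swing arm of a drip stand, held in its middle hole by a sprung index pin. Pull the pin up by its black knob, swing the arm round to the side where the empty square tray lies, and let the pin drop fully home in the hole on that side, so that the filter hangs locked over the tray. Do not push the tray about.

Things in the scene. Friction and masses are not known exactly. Their poses are not given: they have to be found in the camera images.
- knob (a point): Centre of the black round knob (26 mm across, 34 mm tall, upright) of the index pin, on the arm 105 mm from the post's axis; 197 mm above the worktop when home, its underside 22 mm above the arm. The pin slides straight up against a 5 N (8 N at 25 mm) spring, clears the plate at 18 mm and stops at 30 mm; let go, it springs down. The knob spins freely on the pin: the gripper need not turn.
- stand: Fixed drip stand with a round index plate (256 mm, rim top 140 mm up) on a post. Origin on the worktop, on the upright axis about which the arm turns; z up, x towards the middle hole, where the arm starts. Holes 105 mm from the axis: middle along x, one 55 degrees to the left (to y), one 55 to the right, each with a funnel mouth 40 mm wide. The arm turns easily and stops 6 degrees past them.
- filter (a point): Centre of the underside of the twist-lock filter (ribbed steel cylinder, 72 mm across, grey collar), fixed in the ring at the arm's end, 210 mm from the post's axis, in line with the knob and 50 mm above the worktop. The arm's flat top is 158 mm, the filter's grip bar 170 mm above the worktop.
- tray: Empty square aluminium tray, 170 by 170 mm, rim 24 mm high, loose on the worktop; origin at the centre of its underside, z up. It lies where the filter hangs in the left or the right hole (within 20 mm). On the other side lies a flat round steel plate with a hole in it: not the tray.
Not all that is in view belongs to the job. Leave any pink or turquoise look-alike of the tray alone.

How it is judged (in metres and radians):
On the way:
1. the pin is pulled up clear of its hole (z of knob in the frame of stand above 0.213 m), for 0.1 s.
At the end, for the whole second after the job is handed in: The filter's centre is within 45 mm of being plumb over the tray's centre, and the pin is home in that side's hole: the knob's centre less than 202 mm above the worktop (197 mm when fully home) (horizontal distance between filter and tray below 0.045 m and z of knob in the frame of stand below 0.202 m); the robot touches nothing.
It fails at once if the tray is pushed more than 20 mm from where it lay (distance of tray from where it was at the start of the episode above 0.02 m).
It also fails if it takes over 32 s, if anything falls off the work surface, if the arm or the gripper's body presses on something with over 40 N, if the wrist force passes 120 N, or if a joint passes its speed limit or range.

ROBOT

A 7-joint arm with a two-finger parallel gripper is mounted at the origin on the work surface. World frame = base frame: x ahead of the robot, y to its left, z up, the work surface at z = 0. Lengths are in mm, angles in rad, forces in N, time in s.
With the tool pointing down it reaches from about 400 to 850 mm from the base axis. Payload 4.5 kg.
Tool frame: the origin (TCP) lies midway between the tips of the shut fingers; the grasp point (between the pads) lies 19 mm behind it (bot.pinch_z is the distance from the TCP to the grasp point, in mm); z points along the fingers, y is the direction in which the jaws open and shut (so a half turn about z gives the same grasp; the last joint's range is limited). The gripper opens to 88 mm and grips with 3 to 60 N. Pads are 18 mm wide; open, the fingers measure 123 mm over their backs; the gripper's body (75 mm by 187 mm) begins 45 mm behind the grasp point.
Start: joints at [1.255, 0.689, -0.195, 1.565, 0.157, 0.902, -0.215], TCP at [214.223, -587.164, 238.743] pointing down, gripper open.
Joint ranges: [-3.01, 3.01], [-0.46, 2.08], [-1.47, 1.51], [0.13, 2.56], [-1, 4.14], [0.04, 2.09], [-2.66, 2.66]. Speed limits (rad/s): [2.57, 2.57, 3.14, 3.14, 3.14, 3.14, 3.14].

INTERFACE

Orientations are given as a unit quaternion [w, x, y, z].
In Python, from cell import bot gives the robot as it stands.
- The arm moves only by the tool send_rows, never from a script. Its argument "steps" is a list of rows, each an object with "delta_rot": the turn, a rotation vector about the tool's x, y, z in degrees, a list of three; "linear": the shift along the tool's x, y, z in m, a list of three; "fingers": the opening, from 0 (shut) to 1 (fully open). In form: [{"delta_rot": [ax, ay, az], "linear": [tx, ty, tz], "fingers": fingers}, ...]. A call has 1 to 10 rows; each row is the pose to reach, as a shift and turn from the pose commanded when the call began, along the tool's axes at that moment; what a row does not reach only later rows make up. A row lasts 1/12 s, in which the tool goes at most 41.7 mm and 7.16 degrees, less where a joint would pass 70% of its speed; a pose out of reach is approached as far as the arm can. A call with a gripper value outside its range is refused whole. The fingers move at their own pace and stop on an object; "newtons" is the grip in N (left out, the last holds). Time passes only in rows, so rows that repeat a pose let the fingers close. It gives the time, the measured TCP pose, the force and the opening at its end, in the units of the state.
- bot.sense(): the state, without advancing time (a new reading comes with each control period).
- bot.grab_frame(name): name is "scene" or "top" or "wrist"; returns the picture (400x640x3 uint8, blue, green, red); there is no depth.
- bot.camera_model(name): a dict with "intrinsics" (3x3 intrinsics, pixels), "world_from_camera" (4x4, takes a point from camera to world coordinates). Camera axes: x right, y down, z forward; pixel columns grow to the right and rows downward; lengths in mm; the calibration is good to about 2 mm. The wrist camera is an equidistant fisheye: a pixel r from the principal point sees the ray r / f radians off the axis. A picture is of the moment at which its call begins: read the wrist's pose just before it. camera_model takes no time and is no camera call; for the wrist camera it gives the pose at the moment of the call.
- bot.close_job(): hands the job in, once; it reports no verdict.
Trained networks look in the newest picture that a camera, given by its name, has taken for a name from the list of things; names that differ only in an ending like _2 or _b are one class to them, and where a whole thing is asked for, a point or a joint stands for the part that bears it (a point fixed in the world has none). Each returns a list of dicts, best first, with "p" (0 to 1); they miss things now and then, are a little off and sometimes report something else, mostly with a low value. They report only what shows in the picture. A call takes as long as a camera call. They do not tell look-alikes from the thing itself.
- bot.search_frame(camera, target): "extent" ([left, top, right, bottom] in pixels, round what is visible of it).
- bot.trace(camera, target): "region" (400x640 bool, what is visible of it) and "extent" ([left, top, right, bottom] in pixels, round what is visible of it).
- bot.landmark_of(camera, target): "uv" ([column, row] in pixels: a listed point, or the origin of a listed thing).
The state is a dict: "clock": time; "q": joint angles; "qd": joint speeds; "joint_efforts": joint torques, N m; "position": TCP position; "ee_rot": TCP orientation; "ft_force": force on the tool from outside, world axes, zero at the start; "torque": the same for the moment, N m; "grip_width": opening from 0.0 (shut) to 1.0 (fully open).
Only numpy, scipy, OpenCV 4.12 (cv2) and the standard library are available. Lean on these libraries where they do the work, as an engineer would, in place of code of your own. Each camera call takes 0.05 s, during which the arm holds its last target. There are 200 camera calls.

## Working session

There is one attempt and no reset: what is moved stays moved. The work goes in short steps, Python scripts to look and compute and a tool call to move; the robot and the scene stay as the last step left them, time stands still between calls to the robot, and variables do not carry over. Pictures are saved under pics/ and viewed, about 8 in all and at most 12, crops included, and the job is handed in when it is done.

Besides the shell and the picture viewer there is one more tool, called after "Request:" by a JSON object that holds its "api" and its "payload". send_rows: Moves the arm, as the interface text tells. Its arguments: {"type":"object","properties":{"steps":{"type":"array"},"newtons":{"type":"number"}},"required":["steps"]}

```bash
mkdir -p pics
cat > h.py <<'E'
import numpy as np, cv2
from cell import bot
def ray(cam,uv,M=None):
    m=M or bot.camera_model(cam);K=np.array(m["intrinsics"]);T=np.array(m["world_from_camera"])
    a=(uv[0]-K[0,2])/K[0,0];b=(uv[1]-K[1,2])/K[1,1]
    if cam=="wrist":
        r=np.hypot(a,b);d=np.array([a/r*np.sin(r),b/r*np.sin(r),np.cos(r)]) if r>1e-9 else np.array([0,0,1.])
    else: d=np.array([a,b,1.])
    return T[:3,3],T[:3,:3]@d
def at_z(cam,uv,z,M=None):
    o,d=ray(cam,uv,M);return o+d*(z-o[2])/d[2]
E
python3 - <<'E'
from h import *
for c in("top","scene"):
    im=bot.grab_frame(c);cv2.imwrite(f"pics/{c}0.png",im)
    for t,z in(("knob",197),("stand",0),("filter",50),("tray",0)):
        for r in bot.landmark_of(c,t)[:3]: print(c,t,r["p"],np.round(r["uv"]),np.round(at_z(c,r["uv"],z)))
s=bot.sense();print(s["clock"],s["position"],s["ee_rot"])
E
```

```text
top knob 0.48 [317. 167.] [545. -38. 197.]
top stand 0.76 [327. 213.] [444. -59.   0.]
top filter 0.83 [310. 135.] [653. -14.  50.]
top tray 0.74 [384. 163.] [ 583. -218.    0.]
top tray 0.59 [439. 259.] [ 319. -364.    0.]
scene stand 0.72 [319. 226.] [448. -64.   0.]
scene filter 0.63 [343. 273.] [644. -34.  50.]
scene filter 0.51 [284. 275.] [ 618. -201.   50.]
scene tray 0.92 [394. 169.] [266. 244.   0.]
scene tray 0.89 [278. 272.] [ 583. -215.    0.]
scene tray 0.67 [220. 209.] [ 320. -370.    0.]
0.5 [ 214.2241936  -587.12141369  238.69973144] [-1.52249203e-05  9.84739716e-01  1.74033591e-01 -1.96187353e-06]
```

```bash
python3 -c "
import cv2,numpy as np
a=cv2.imread('pics/top0.png');b=cv2.imread('pics/scene0.png')
cv2.imwrite('pics/both0.png',cv2.resize(np.vstack([a,b]),(480,600),interpolation=cv2.INTER_AREA))"
```

```text
(no output)
```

View pics/top0.png

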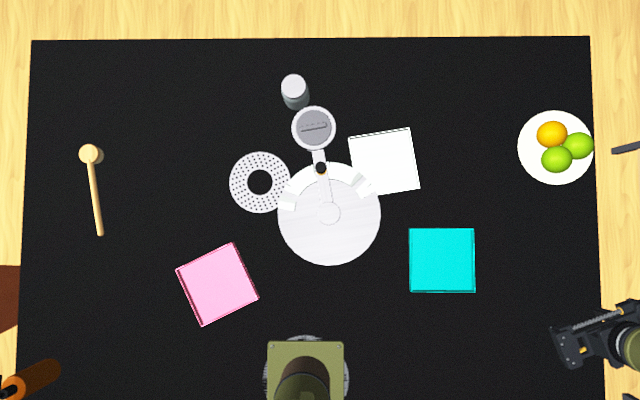

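Top view: stand at (329,213), arm pointing up to the filter (314,128), black knob at (321,168). Tray candidates are white/aluminium (384,162), pink (217,285) and turquoise (442,260). The aluminium one lies where the filter would hang on the right side, and the perforated round plate (260,182) lies on the left. I'll confirm the tray in a crop and check the scene view.

Run:
```python
from h import *
a=cv2.imread('pics/top0.png')[60:280,220:460];b=cv2.imread('pics/scene0.png')[120:340,180:460]
f=lambda x:cv2.resize(x,None,fx=800/280,fy=800/280,interpolation=cv2.INTER_CUBIC)
A=cv2.resize(a,(400,367),interpolation=cv2.INTER_CUBIC);B=cv2.resize(b,(400,314),interpolation=cv2.INTER_CUBIC)
C=np.zeros((367,800,3),np.uint8);C[:,:400]=A;C[:314,400:]=B;cv2.imwrite('pics/crop.png',C)
im=cv2.imread('pics/top0.png')
m=(im.max(2)<60).astype(np.uint8);m[:155]=0;m[185:]=0;m[:,:305]=0;m[:,335:]=0
n,l,st,ce=cv2.connectedComponentsWithStats(m);print([(st[i],ce[i].round(1),at_z("top",ce[i],210).round(1)) for i in range(1,n)])
r=bot.trace("top","tray")[0]; c=np.argwhere(r["region"]).mean(0)[::-1];print(r["extent"],c,at_z("top",c,15))
q=cv2.minAreaRect(np.argwhere(r["region"])[:,::-1].astype(np.float32));print(q,at_z("top",q[0],12))
```

```text
[(array([305, 155,   8,  12,  77], dtype=int32), array([308.1, 159.8]), array([560.7, -17.3, 210. ])), (array([325, 155,  10,   7,  59], dtype=int32), array([330.1, 157.7]), array([565.5, -67.2, 210. ])), (array([316, 162,  10,  11,  88], dtype=int32), array([320.5, 167.1]), array([544.1, -45.6, 210. ]))]
[173.7, 240.7, 258.1, 326.4] [216.5397439  284.32640734] [250.59581309 241.80522752  15.        ]
((216.32666015625, 284.4142761230469), (64.09735107421875, 66.57425689697266), 64.98310089111328) [249.89122073 243.2355395   12.        ]
```

View pics/crop.png

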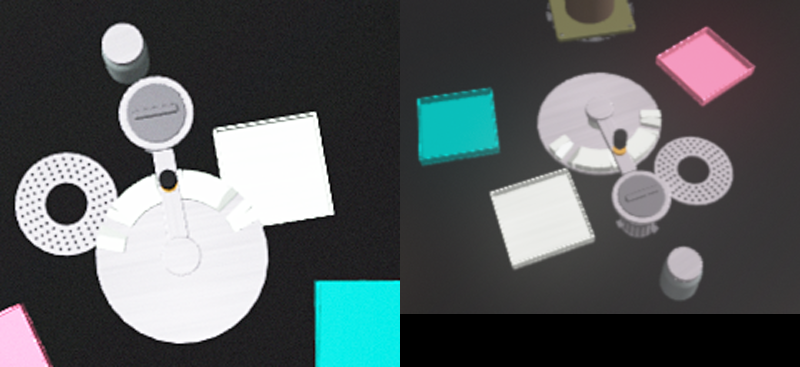

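The crop confirms it: the aluminium tray sits on the right (−y), with the round plate opposite. The knob is at about (544,−46). Moving to hover over it.

Request:
{"api": "send_rows", "payload": {"steps": [{"delta_rot":[0,0,0],"linear":[0.031,-0.025,-0.036],"fingers":1},{"delta_rot":[0,0,0],"linear":[0.061,-0.049,-0.05],"fingers":1},{"delta_rot":[0,0,0],"linear":[0.092,-0.073,-0.05],"fingers":1},{"delta_rot":[0,0,0],"linear":[0.122,-0.098,-0.05],"fingers":1},{"delta_rot":[0,0,0],"linear":[0.153,-0.122,-0.05],"fingers":1},{"delta_rot":[0,0,0],"linear":[0.184,-0.146,-0.05],"fingers":1},{"delta_rot":[0,0,0],"linear":[0.214,-0.171,-0.05],"fingers":1},{"delta_rot":[0,0,0],"linear":[0.245,-0.195,-0.05],"fingers":1},{"delta_rot":[0,0,0],"linear":[0.275,-0.22,-0.05],"fingers":1},{"delta_rot":[0,0,0],"linear":[0.306,-0.244,-0.05],"fingers":1}]}}

```text
clock: 1.38
position: [418.6, -251.3, 289.0]
ee_rot: [0.0, 0.985, 0.174, 0.0]
ft_force: [1.4, 0.1, -0.1]
grip_width: 1.002
```

Request:
{"api": "send_rows", "payload": {"steps": [{"delta_rot":[0,0,0],"linear":[0.031,-0.025,0],"fingers":1},{"delta_rot":[0,0,0],"linear":[0.061,-0.049,0],"fingers":1},{"delta_rot":[0,0,0],"linear":[0.092,-0.073,0],"fingers":1},{"delta_rot":[0,0,0],"linear":[0.122,-0.098,0],"fingers":1},{"delta_rot":[0,0,0],"linear":[0.153,-0.122,0],"fingers":1},{"delta_rot":[0,0,0],"linear":[0.175,-0.14,0],"fingers":1},{"delta_rot":[0,0,0],"linear":[0.189,-0.151,0],"fingers":1},{"delta_rot":[0,0,0],"linear":[0.189,-0.151,0],"fingers":1}]}}

```text
clock: 2.05
position: [546.0, -40.9, 288.9]
ee_rot: [-0.001, 0.984, 0.178, 0.001]
ft_force: [0.2, -0.8, -0.3]
grip_width: 1.002
```

Run:
```python
from h import *
s=bot.sense();M=bot.camera_model("wrist");im=bot.grab_frame("wrist");cv2.imwrite("pics/w1.png",im)
print(s["clock"],s["position"].round(1),np.round(s["ee_rot"],4),s["ft_force"])
for t,z in(("knob",197),("stand",0),("filter",50),("tray",0)):
    for r in bot.landmark_of("wrist",t)[:2]: print(t,r["p"],np.round(r["uv"]),np.round(at_z("wrist",r["uv"],z,M)))
for n,uv,z in (("post",(329.2,213),158),("filt",(313.6,127.8),160),("tray",(384.2,162),12)):print(n,at_z("top",uv,z))
```

```text
2.05 [546.  -40.9 288.9] [-0.0014  0.9841  0.1778  0.0015] [ 0.24867308 -0.81546384 -0.33719055]
knob 0.66 [324. 200.] [546. -47. 197.]
stand 0.74 [311. 222.] [445. -70.   0.]
tray 0.69 [431. 174.] [ 581. -213.    0.]
tray 0.58 [434. 322.] [ 325. -365.    0.]
post [441.29553498 -64.98717776 158.        ]
filt [646.05999706 -27.51806465 160.        ]
tray [ 584.7519867  -215.71588419   12.        ]
```

View pics/w1.png

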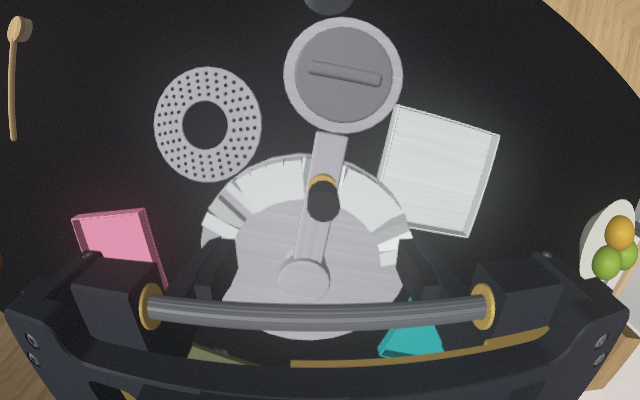

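Wrist view: knob between the fingers at (323,201), filter (343,75), post cap (303,278), tray (440,172). Next I'll refine the axis and the knob.

Run:
```python
from h import *
M=bot.camera_model("wrist")
for n,uv,z in (("knobtop",(323.5,205),214),("knobC",(323.3,201),197),("post",(303,279),160),("filt",(343,75),158),("tray",(440,171),12)):print(n,at_z("wrist",uv,z,M).round(1))
print(bot.sense()["position"])
P=np.array([441.3,-66]);K=np.array([545,-46.5])
from cell import bot
```

```text
knobtop [544.3 -53.9 214. ]
knobC [541.9 -55.  197. ]
post [441.1 -70.4 160. ]
filt [644.8 -36.8 158. ]
tray [ 585.5 -228.5   12. ]
[543.00841428 -48.54671259 288.7000146 ]
```

Request:
{"api": "send_rows", "payload": {"steps": [{"delta_rot":[0,0,0],"linear":[0.002,0,0.025],"fingers":1},{"delta_rot":[0,0,0],"linear":[0.002,0,0.05],"fingers":1},{"delta_rot":[0,0,0],"linear":[0.002,0,0.075],"fingers":1},{"delta_rot":[0,0,0],"linear":[0.002,0,0.095],"fingers":1},{"delta_rot":[0,0,0],"linear":[0.002,0,0.108],"fingers":1},{"delta_rot":[0,0,0],"linear":[0.002,0,0.108],"fingers":1},{"delta_rot":[0,0,0],"linear":[0.002,0,0.108],"fingers":1}]}}

```text
clock: 2.88
position: [545.1, -47.1, 180.6]
ee_rot: [0.0, 0.985, 0.173, -0.001]
ft_force: [-0.1, -0.7, 0.6]
grip_width: 0.999
```

Run:
```python
from h import *
im=bot.grab_frame("wrist");cv2.imwrite("pics/w2.png",im);s=bot.sense();print(s["position"],s["ft_force"])
```

```text
[545.89312409 -46.79763404 181.39602797] [ 0.22217322  0.68784012 -0.00089586]
```

View pics/w2.png

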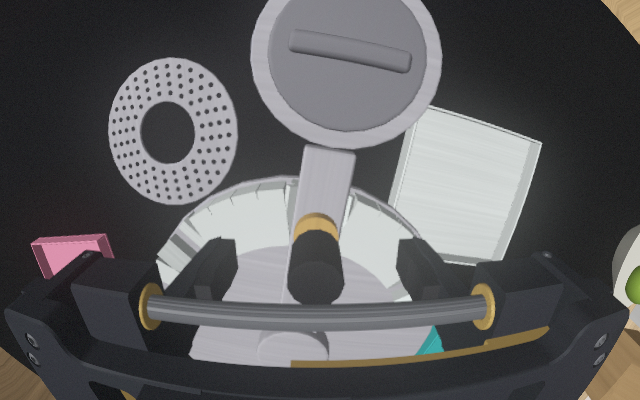

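The knob (316,270) sits centred between the pads (238 and 398). Closing.

Request:
{"api": "send_rows", "payload": {"steps": [{"delta_rot":[0,0,0],"linear":[0,0,0],"fingers":0.6},{"delta_rot":[0,0,0],"linear":[0,0,0],"fingers":0},{"delta_rot":[0,0,0],"linear":[0,0,0],"fingers":0},{"delta_rot":[0,0,0],"linear":[0,0,0],"fingers":0},{"delta_rot":[0,0,0],"linear":[0,0,0],"fingers":0},{"delta_rot":[0,0,0],"linear":[0,0,0],"fingers":0},{"delta_rot":[0,0,0],"linear":[0,0,0],"fingers":0},{"delta_rot":[0,0,0],"linear":[0,0,0],"fingers":0}], "newtons": 40}}

```text
clock: 3.6
position: [545.7, -45.7, 180.7]
ee_rot: [0.0, 0.985, 0.174, 0.0]
ft_force: [1.0, -0.1, 0.4]
grip_width: 0.422
```

Request:
{"api": "send_rows", "payload": {"steps": [{"delta_rot":[0,0,0],"linear":[0,0,-0.004],"fingers":0},{"delta_rot":[0,0,0],"linear":[0,0,-0.008],"fingers":0},{"delta_rot":[0,0,0],"linear":[0,0,-0.012],"fingers":0},{"delta_rot":[0,0,0],"linear":[0,0,-0.016],"fingers":0},{"delta_rot":[0,0,0],"linear":[0,0,-0.02],"fingers":0},{"delta_rot":[0,0,0],"linear":[0,0,-0.024],"fingers":0},{"delta_rot":[0,0,0],"linear":[0,0,-0.024],"fingers":0},{"delta_rot":[0,0,0],"linear":[0,0,-0.024],"fingers":0},{"delta_rot":[0,0,0],"linear":[0,0,-0.024],"fingers":0}]}}

```text
clock: 4.35
position: [545.5, -45.8, 204.5]
ee_rot: [-0.0, 0.985, 0.174, -0.0]
ft_force: [-0.4, 0.1, -7.0]
grip_width: 0.284
```

Run:
```python
from h import *
im=bot.grab_frame("wrist");cv2.imwrite("pics/w3.png",im);s=bot.sense();print(s["position"],s["ft_force"],s["torque"],s["grip_width"],s["ee_rot"])
```

```text
[545.49621662 -45.72066923 204.44462949] [ 1.22881813  0.3623221  -7.61476444] [ 0.06769318 -0.0793957  -0.01361403] 0.2836233971985419 [-4.44279070e-05  9.84736583e-01  1.74051055e-01 -2.99176997e-04]
```

View pics/w3.png

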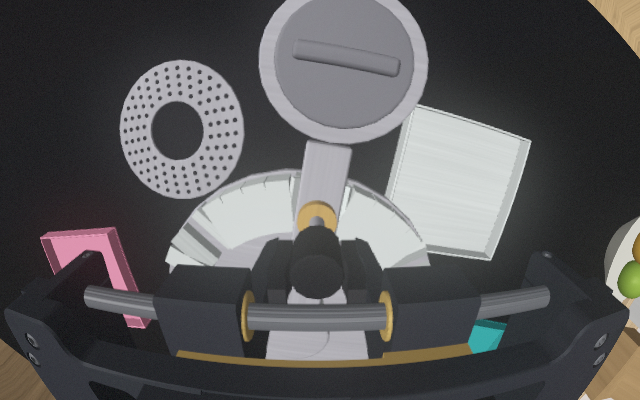

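Gripped at 25 mm width with about 7.3 N of pull. That suggests roughly 18–20 mm of lift, because the fingers closed late. Lifting a bit more.

Request:
{"api": "send_rows", "payload": {"steps": [{"delta_rot":[0,0,0],"linear":[0,0,-0.003],"fingers":0},{"delta_rot":[0,0,0],"linear":[0,0,-0.006],"fingers":0},{"delta_rot":[0,0,0],"linear":[0,0,-0.006],"fingers":0},{"delta_rot":[0,0,0],"linear":[0,0,-0.006],"fingers":0},{"delta_rot":[0,0,0],"linear":[0,0,-0.006],"fingers":0}]}}

```text
clock: 4.82
position: [545.5, -45.8, 210.6]
ee_rot: [-0.0, 0.985, 0.174, -0.0]
ft_force: [-0.4, 0.6, -8.6]
grip_width: 0.284
```

Run:
```python
from h import *
f=[]
for i in range(4):
    M=bot.camera_model("wrist");im=bot.grab_frame("wrist");s=bot.sense();f.append(s["ft_force"][2])
print(f,s["position"])
o=np.array([443,-63.5]);k=s["position"][:2];r=k-o;print(r,np.hypot(*r),np.degrees(np.arctan2(r[1],r[0])))
# table of tool shifts along the arc, tool x=(.9395,.3427), y=(.3427,-.9395)
R=np.hypot(*r);a0=np.arctan2(r[1],r[0])
ax=np.array([[.9395,.3427],[.3427,-.9395]])
for d in range(0,61,3):
    a=a0-np.radians(d);p=o+R*np.array([np.cos(a),np.sin(a)]);print(d,(ax@(p-k)).round(1))
```

```text
[np.float64(-7.6447574400612375), np.float64(-7.695676699768114), np.float64(-8.533666344776595), np.float64(-8.140663389205184)] [545.51688797 -45.76171696 210.57971154]
[102.51688797  17.73828304] 104.0401797574638 9.816574143898842
0 [0. 0.]
3 [-1.1  5.3]
6 [-2.5 10.6]
9 [-4.1 15.8]
12 [-6.1 20.9]
15 [-8.3 25.9]
18 [-10.7  30.7]
21 [-13.4  35.5]
24 [-16.4  40.1]
27 [-19.5  44.5]
30 [-23.   48.7]
33 [-26.6  52.8]
36 [-30.4  56.7]
39 [-34.4  60.3]
42 [-38.7  63.8]
45 [-43.  67.]
48 [-47.6  70. ]
51 [-52.3  72.7]
54 [-57.1  75.2]
57 [-62.1  77.5]
60 [-67.2  79.4]
```

Request:
{"api": "send_rows", "payload": {"steps": [{"delta_rot":[0,0,0],"linear":[-0.0005,0.0026,0],"fingers":0},{"delta_rot":[0,0,0],"linear":[-0.0011,0.0053,0],"fingers":0},{"delta_rot":[0,0,0],"linear":[-0.0025,0.0106,0],"fingers":0},{"delta_rot":[0,0,0],"linear":[-0.0041,0.0158,0],"fingers":0},{"delta_rot":[0,0,0],"linear":[-0.0061,0.0209,0],"fingers":0},{"delta_rot":[0,0,0],"linear":[-0.0083,0.0259,0],"fingers":0},{"delta_rot":[0,0,0],"linear":[-0.0107,0.0307,0],"fingers":0},{"delta_rot":[0,0,0],"linear":[-0.0134,0.0355,0],"fingers":0},{"delta_rot":[0,0,0],"linear":[-0.0134,0.0355,0],"fingers":0},{"delta_rot":[0,0,0],"linear":[-0.0134,0.0355,0],"fingers":0}]}}

```text
clock: 5.85
position: [545.3, -85.0, 210.8]
ee_rot: [0.001, 0.985, 0.173, 0.0]
ft_force: [0.3, -0.3, -7.6]
grip_width: 0.283
```

Swinging freely with no side force. Continuing to 55°.

Request:
{"api": "send_rows", "payload": {"steps": [{"delta_rot":[0,0,0],"linear":[-0.003,0.0046,0],"fingers":0},{"delta_rot":[0,0,0],"linear":[-0.0078,0.0111,0],"fingers":0},{"delta_rot":[0,0,0],"linear":[-0.0132,0.0173,0],"fingers":0},{"delta_rot":[0,0,0],"linear":[-0.019,0.023,0],"fingers":0},{"delta_rot":[0,0,0],"linear":[-0.0253,0.0283,0],"fingers":0},{"delta_rot":[0,0,0],"linear":[-0.0342,0.0345,0],"fingers":0},{"delta_rot":[0,0,0],"linear":[-0.0406,0.0385,0],"fingers":0},{"delta_rot":[0,0,0],"linear":[-0.0453,0.0404,0],"fingers":0},{"delta_rot":[0,0,0],"linear":[-0.0453,0.0404,0],"fingers":0},{"delta_rot":[0,0,0],"linear":[-0.0453,0.0404,0],"fingers":0}]}}

```text
clock: 6.68
position: [516.6, -138.5, 210.9]
ee_rot: [0.001, 0.985, 0.173, 0.0]
ft_force: [1.7, -2.0, -7.6]
grip_width: 0.283
```

Run:
```python
from h import *
im=bot.grab_frame("wrist");s=bot.sense();print(s["clock"],s["position"],s["ft_force"])
cv2.imwrite("pics/w4.png",im)
```

```text
6.7333 [ 517.31734823 -137.71245664  210.99918366] [ 3.12803242 -3.44885811 -8.02307093]
```

View pics/w4.png

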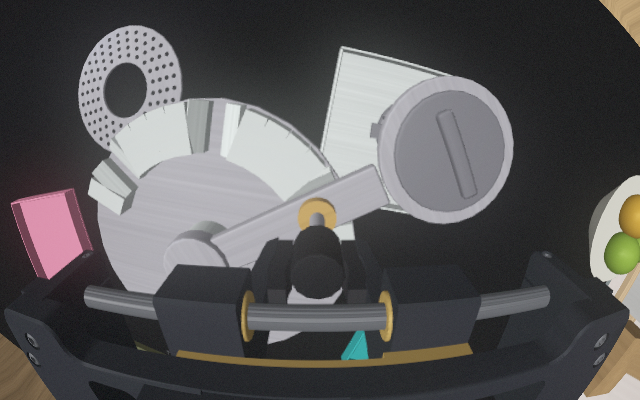

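The arm is at the right-hand index, with the filter over the tray. Lowering while holding the knob.

Request:
{"api": "send_rows", "payload": {"steps": [{"delta_rot":[0,0,0],"linear":[0,0,0.004],"fingers":0},{"delta_rot":[0,0,0],"linear":[0,0,0.008],"fingers":0},{"delta_rot":[0,0,0],"linear":[0,0,0.012],"fingers":0},{"delta_rot":[0,0,0],"linear":[0,0,0.015],"fingers":0},{"delta_rot":[0,0,0],"linear":[0,0,0.018],"fingers":0},{"delta_rot":[0,0,0],"linear":[0,0,0.018],"fingers":0},{"delta_rot":[0,0,0],"linear":[0,0,0.018],"fingers":0}]}}

```text
clock: 7.32
position: [517.8, -137.1, 192.6]
ee_rot: [0.0, 0.985, 0.174, 0.001]
ft_force: [4.2, -3.3, -5.7]
grip_width: 0.28
```

It still pulls 5.7 N at about 6 mm above home, so the pin has entered the hole. Releasing.

Request:
{"api": "send_rows", "payload": {"steps": [{"delta_rot":[0,0,0],"linear":[0,0,0.004],"fingers":0},{"delta_rot":[0,0,0],"linear":[0,0,0.005],"fingers":0},{"delta_rot":[0,0,0],"linear":[0,0,0.005],"fingers":0.6},{"delta_rot":[0,0,0],"linear":[0,0,0.005],"fingers":1},{"delta_rot":[0,0,0],"linear":[0,0,0.005],"fingers":1},{"delta_rot":[0,0,0],"linear":[0,0,0.005],"fingers":1},{"delta_rot":[0,0,0],"linear":[0,0,0.005],"fingers":1},{"delta_rot":[0,0,0],"linear":[0,0,0.005],"fingers":1},{"delta_rot":[0,0,0],"linear":[0,0,0.005],"fingers":1},{"delta_rot":[0,0,0],"linear":[0,0,0.005],"fingers":1}]}}

```text
clock: 8.15
position: [516.6, -137.1, 187.8]
ee_rot: [-0.0, 0.985, 0.174, -0.0]
ft_force: [0.4, -0.7, -0.2]
grip_width: 0.865
```

Request:
{"api": "send_rows", "payload": {"steps": [{"delta_rot":[0,0,0],"linear":[0,0,-0.025],"fingers":1},{"delta_rot":[0,0,0],"linear":[0,0,-0.05],"fingers":1},{"delta_rot":[0,0,0],"linear":[0,0,-0.075],"fingers":1},{"delta_rot":[0,0,0],"linear":[0,0,-0.1],"fingers":1},{"delta_rot":[0,0,0],"linear":[0,0,-0.1],"fingers":1},{"delta_rot":[0,0,0],"linear":[0,0,-0.1],"fingers":1},{"delta_rot":[0,0,0],"linear":[0,0,-0.1],"fingers":1},{"delta_rot":[0,0,0],"linear":[0,0,-0.1],"fingers":1}]}}

```text
clock: 8.82
position: [515.7, -137.1, 286.5]
ee_rot: [-0.0, 0.985, 0.174, -0.001]
ft_force: [0.2, 0.5, -1.2]
grip_width: 1.0
```

Run:
```python
from h import *
M=bot.camera_model("wrist");im=bot.grab_frame("wrist");cv2.imwrite("pics/w5.png",im)
s=bot.sense();print(s["clock"],s["position"],s["ft_force"])
print([(t,[ (round(r["p"],2),np.round(r["uv"],1),at_z("wrist",r["uv"],z,M).round(0)) for r in bot.landmark_of("wrist",t)[:3]]) for t,z in(("knob",197),("tray",0),("stand",0))])
b=bot.grab_frame("scene");cv2.imwrite("pics/s5.png",b)
for r in bot.landmark_of("scene","knob")[:2]+bot.landmark_of("scene","filter")[:2]: print(r["p"],r["uv"])
C=np.zeros((600,800,3),np.uint8);C[:250,:400]=cv2.resize(im,(400,250),interpolation=cv2.INTER_AREA)
C[:600,400:]=cv2.resize(b[130:310,240:360],(400,600),interpolation=cv2.INTER_CUBIC)
C[300:,:400]=cv2.resize(im[120:270,220:420],(400,300),interpolation=cv2.INTER_CUBIC)
cv2.imwrite("pics/c5.png",C)
```

```text
8.8667 [ 515.71442019 -137.04155729  286.42854631] [-0.11312275  0.86715245 -0.40652427]
[('knob', [(0.58, array([319.3, 193.8]), array([ 520., -138.,  197.]))]), ('tray', [(0.69, array([400.9, 300.1]), array([ 324., -367.,    0.])), (0.63, array([ 83.5, 223.3]), array([253., 240.,   0.]))]), ('stand', [(0.91, array([254. , 181.5]), array([446., -65.,   0.]))])]
0.58 [299.3, 213.6]
0.68 [280.0, 268.6]
```

View pics/c5.png

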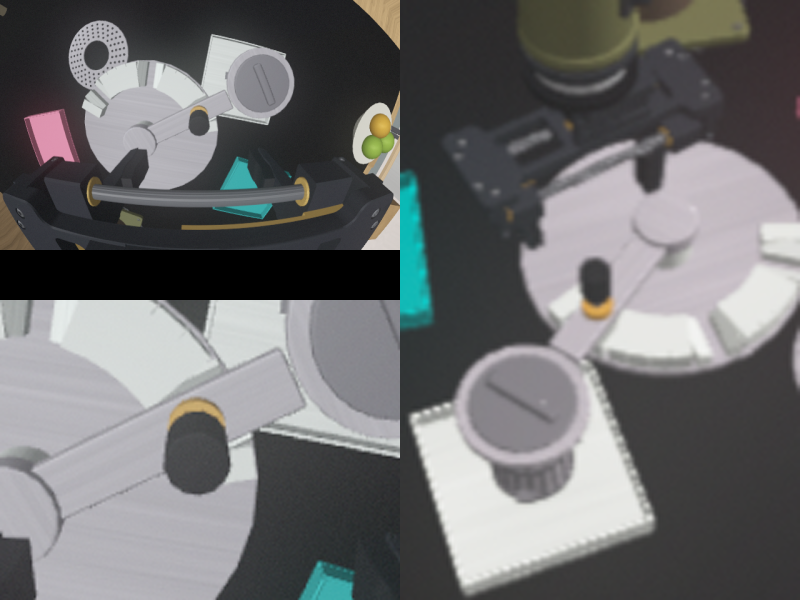

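The wrist and scene views show the knob sitting low on its orange collar, as at the start, and the filter hanging inside the tray outline. I'll confirm the height by touch with shut fingers, which would also press down a pin that isn't fully home. A home knob has its top at 214 mm.

Request:
{"api": "send_rows", "payload": {"steps": [{"delta_rot":[0,0,0],"linear":[0.002,0,0.01],"fingers":0},{"delta_rot":[0,0,0],"linear":[0.002,0,0.02],"fingers":0},{"delta_rot":[0,0,0],"linear":[0.002,0,0.03],"fingers":0},{"delta_rot":[0,0,0],"linear":[0.002,0,0.03],"fingers":0},{"delta_rot":[0,0,0],"linear":[0.002,0,0.03],"fingers":0},{"delta_rot":[0,0,0],"linear":[0.002,0,0.03],"fingers":0},{"delta_rot":[0,0,0],"linear":[0.002,0,0.03],"fingers":0},{"delta_rot":[0,0,0],"linear":[0.002,0,0.03],"fingers":0},{"delta_rot":[0,0,0],"linear":[0.002,0,0.03],"fingers":0},{"delta_rot":[0,0,0],"linear":[0.002,0,0.03],"fingers":0}], "newtons": 10}}

```text
clock: 10.0
position: [518.6, -136.5, 258.0]
ee_rot: [0.0, 0.985, 0.174, 0.0]
ft_force: [0.1, -0.5, 0.4]
grip_width: 0.267
```

Request:
{"api": "send_rows", "payload": {"steps": [{"delta_rot":[0,0,0],"linear":[0,0,0.01],"fingers":0},{"delta_rot":[0,0,0],"linear":[0,0,0.02],"fingers":0},{"delta_rot":[0,0,0],"linear":[0,0,0.03],"fingers":0},{"delta_rot":[0,0,0],"linear":[0,0,0.035],"fingers":0},{"delta_rot":[0,0,0],"linear":[0,0,0.038],"fingers":0},{"delta_rot":[0,0,0],"linear":[0,0,0.04],"fingers":0},{"delta_rot":[0,0,0],"linear":[0,0,0.04],"fingers":0},{"delta_rot":[0,0,0],"linear":[0,0,0.04],"fingers":0}]}}

```text
clock: 10.67
position: [518.7, -136.5, 217.9]
ee_rot: [0.0, 0.985, 0.174, 0.0]
ft_force: [0.7, -0.8, -0.1]
grip_width: 0.008
```

Request:
{"api": "send_rows", "payload": {"steps": [{"delta_rot":[0,0,0],"linear":[0,0,0.001],"fingers":0},{"delta_rot":[0,0,0],"linear":[0,0,0.002],"fingers":0},{"delta_rot":[0,0,0],"linear":[0,0,0.003],"fingers":0},{"delta_rot":[0,0,0],"linear":[0,0,0.004],"fingers":0},{"delta_rot":[0,0,0],"linear":[0,0,0.0045],"fingers":0},{"delta_rot":[0,0,0],"linear":[0,0,0.0045],"fingers":0},{"delta_rot":[0,0,0],"linear":[0,0,0.0045],"fingers":0}]}}

```text
clock: 11.25
position: [518.8, -136.5, 214.3]
ee_rot: [0.0, 0.985, 0.174, 0.001]
ft_force: [-0.8, 0.1, 8.8]
grip_width: 0.003
```

Request:
{"api": "send_rows", "payload": {"steps": [{"delta_rot":[0,0,0],"linear":[0,0,-0.02],"fingers":0},{"delta_rot":[0,0,0],"linear":[0,0,-0.04],"fingers":0},{"delta_rot":[0,0,0],"linear":[0,0,-0.07],"fingers":0},{"delta_rot":[0,0,0],"linear":[0,0,-0.1],"fingers":0},{"delta_rot":[0,0,0],"linear":[0,0,-0.1],"fingers":0},{"delta_rot":[0,0,0],"linear":[0,0,-0.1],"fingers":0},{"delta_rot":[0,0,0],"linear":[0,0,-0.1],"fingers":0}]}}

```text
clock: 11.83
position: [518.0, -136.5, 312.7]
ee_rot: [-0.0, 0.985, 0.174, -0.0]
ft_force: [-0.6, -0.4, -0.5]
grip_width: 0.009
```

Contact came at 214.3 mm, so the knob is at about 197 mm, fully home. One last check of filter against tray, then I hand in.

Run:
```python
from h import *
b=bot.grab_frame("scene")
for t in("tray","filter"):
    for r in bot.landmark_of("scene",t)[:3]: print(t,round(r["p"],2),at_z("scene",r["uv"],0 if t=="tray" else 50).round())
bot.close_job()
```

```text
tray 0.7 [248. 251.   0.]
tray 0.62 [ 589. -207.    0.]
tray 0.62 [ 325. -367.    0.]
filter 0.81 [ 594. -203.   50.]
the job is handed in; nothing more can be done
```

I pulled the pin up by its knob, swung the arm 55° to the right over the aluminium tray and let the pin drop into the hole there. I handed the job in at about 12 s on the robot's clock, with the gripper clear of everything; it reported no verdict.

- **Pin lifted:** I estimate about 24 mm of lift from the 8 N spring pull. I didn't measure it directly. The arm then swung freely with almost no side force.
- **Pin home:** with shut fingers I felt nothing at 218 mm and met the knob's top at 214.3 mm. That puts the knob's centre at about 197 mm, which is fully home.
- **Filter over tray:** the last picture put the filter at (594, −203) and the tray at (589, −207), about 7 mm apart.
- **Tray moved:** the detector read the tray about 10 mm from its first reading of (583, −217). The tray was partly hidden by then and nothing came near it, so I take this as detector error.

The fingers closed more slowly than I expected, so the first pull gripped the knob late. I lifted a further 6 mm before swinging.

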